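# Put the heating rods away in the capped tube

## Task

Put the two spare furnace heating rods away in the storage tube: turn the tube's black bayonet cap anticlockwise (seen from above) until its two ears are out from under the claws, then lift the cap off and leave it on the bench. Stand both rods end-down in the tube, one on each side of its partition, resting on the floor; they are brittle, so lower each one most of the way in before letting go. Leave the mug, the white slab and the wrench where they are.

Things in the scene. Friction and masses are not known exactly. Their poses are not given: they have to be found in the camera images.
- tube: bright tube bolted upright to the bench, origin under its centre; outer dia 60 mm, inner 52; rim 125, inner floor 6 mm above the bench. A 3 mm partition along y, up to 112 mm, parts it into two slots, +x and -x. Claws beside the rim at +x and -x, 34 to 50 mm from the axis, up to 139 mm: a roof over each cap ear and an upright clockwise of it, so ears leave only anticlockwise (positive about z)
- tube_mouth (a point): centre of the tube's mouth, at rim height
- cap: loose black bayonet cap, 90 g, origin under its plug, z up, x along ears and grip bar. Plug 48 mm dia, 10 deep; disc 65 mm dia, 6 thick, lies on the rim; ears 14 mm wide at +x and -x, out to 47 mm; bar 50 x 14 x 36 high. Starts with x 0 to 0.25 rad anticlockwise of the tube's x; free to lift (little resistance) at 0.75 to 1.9 rad. Stands well on its plug
- cap_grip (a point): point in the grip bar on the cap's axis, 42 mm above the plug's underside, 26 mm above the disc, 10 mm below the bar's top: with the TCP here and fingers closing along the cap's y, the fingertips stay above disc and claws
- rack: grey sloping steel rack fixed to the bench, base 150 x 130 mm; origin at the centre of its underside at bench level. It holds the two rods side by side 90 mm apart (along its y); they lean so that their upper ends point to its -x (about towards the robot), top ends about 180 mm above the bench, lower ends 30 mm above it.
- rod_a: dark round heating rod with bright metal ends, both alike, 14 mm diameter, 190 mm long, about 80 g. Origin at its middle, z along it (up the slope at the start). Starts in the rack leaning 40 degrees from vertical, lower end on a ledge; its lower 115 mm lie in a groove, its upper 75 mm are free all round. It is the one on the rack's +y side.
- rod_b: dark round heating rod with bright metal ends, both alike, 14 mm diameter, 190 mm long, about 80 g. Origin at its middle, z along it (up the slope at the start). Starts in the rack leaning 40 degrees from vertical, lower end on a ledge; its lower 115 mm lie in a groove, its upper 75 mm are free all round. It is the one on the rack's -y side.
- mug: terracotta mug, bystander, 76 mm in diameter, 90 mm high, origin at the centre of its underside
- slab: white insulating slab, bystander, 80 x 120 x 50 mm (x, y, z), origin at the centre of its underside
- wrench: steel wrench lying on the bench, bystander
Things that resemble listed ones, but are neither listed nor needed, are in the scene too. Leave any blue look-alike of the cap alone. Leave any pink look-alike of the tube alone.

How it is judged:
On the way, in this order (a step that is already met when the one before it is completed fails the run):
1. the cap is turned at least 0.5 rad from the tube's x axis while still seated on the tube (angle between the x axis of cap and the x axis of tube, either way round above 0.5 rad and z of cap in the frame of tube below 0.122 m and horizontal distance between cap and tube below 0.008 m), for 0.04 s.
2. the cap lies on the bench, released (height (world z) of cap below 0.045 m and horizontal distance between cap and tube above 0.06 m and linear speed of cap below 0.03 m/s and contact force between cap and the fingers below 0.1 N), for 0.2 s.
At the end, for the whole second after the job is handed in: One rod each side of the partition, on the floor: middle 88 to 108 mm above its underside, within 25 mm of its axis, within 0.35 rad of upright, slower than 0.2 m/s. The cap is on the bench: origin below 45 mm, over 60 mm from the tube's axis, released, at rest (below 0.03 m/s) (all of step 2 and z of rod_a in the frame of tube between 0.088 and 0.108 m and horizontal distance between each of rod_a, rod_b and tube below 0.025 m and angle between the z axis of each of rod_a, rod_b and the z axis of tube, either way round below 0.35 rad and linear speed of each of rod_a, rod_b below 0.2 m/s and z of rod_b in the frame of tube between 0.088 and 0.108 m and ((x of rod_a in the frame of tube above 0 m and x of rod_b in the frame of tube below 0 m) or (x of rod_b in the frame of tube above 0 m and x of rod_a in the frame of tube below 0 m))); the robot touches nothing.
It fails at once if a rod falls freely faster than 1.2 m/s (a drop of over 70 mm) ((linear speed of rod_a above 1.2 m/s and contact force between rod_a and the fingers below 0.1 N) or (linear speed of rod_b above 1.2 m/s and contact force between rod_b and the fingers below 0.1 N)).
It fails at once if the mug, slab or wrench is moved by more than 40 mm (distance of any of mug, slab, wrench from where it was at the start of the episode above 0.04 m).
It also fails if it takes over 72 s, if anything falls off the work surface, if the arm or the gripper's body presses on something with over 40 N, if the wrist force passes 120 N, or if a joint passes its speed limit or range.

## Robot

A 6-joint arm with a two-finger parallel gripper is mounted at the origin on the work surface. World frame = base frame: x ahead of the robot, y to its left, z up, the work surface at z = 0. Lengths are in m, angles in rad, forces in N, time in s.
With the tool pointing down it reaches from about 0.25 to 0.775 m from the base axis. Payload 4 kg.
Tool frame: the origin (TCP) lies between the finger pads, 19 mm behind the fingertips; this is the grasp point; z points along the fingers, y is the line along which they close (so a half turn about z gives the same grasp; the last joint's range is limited). The gripper opens to 94 mm and grips with 3 to 60 N. Pads are 16 mm wide; open, the fingers measure 119 mm over their backs; the gripper's body (75 mm by 177 mm) begins 78 mm behind the grasp point.
Start: joints at [-1.21, 0.087, 1.371, -0, 1.684, -0.103], TCP at [0.246, -0.492, 0.224] pointing down, gripper open.
Joint ranges: [-3.1, 3.1], [-0.76, 2.03], [0.27, 2.55], [-1.08, 4.22], [0.17, 2.65], [-2.57, 2.57]. Speed limits (rad/s): [2.79, 2.79, 3.14, 3.14, 3.14, 3.14].

## Interface

Orientations are given as [roll, pitch, yaw] about the fixed x, y, z axes, in that order (R = Rz(yaw) Ry(pitch) Rx(roll)).
In Python, from bench import * gives the robot as it stands.
- The arm moves only by the tool carry_out, never from a script. Its argument "commands" is a list of rows, each a list of 6 numbers: the shift along the tool's x, y, z in m, then the turn, a rotation vector about the tool's x, y, z in rad. In form: [[tx, ty, tz, rx, ry, rz], ...]. A call has exactly 5 rows; each row is the pose to reach, as a shift and turn from the pose commanded when the call began, along the tool's axes at that moment; what a row does not reach only later rows make up. A row lasts 1/10 s, in which the tool goes at most 50 mm and 8.59 degrees, less where a joint would pass 70% of its speed; a pose out of reach is approached as far as the arm can. A call with a gripper value outside its range is refused whole. "jaw" is the opening, from 0 (shut) to 1 (fully open), set as the call begins (left out, the last holds). The fingers move at their own pace and stop on an object; the grip force is fixed at half the most. Time passes only in rows, so rows that repeat a pose let the fingers close, or fill a call up. It gives the time, the measured TCP pose, the force, the opening and the grip force at its end, in the units of the state.
- get_obs(): the state, without advancing time (a new reading comes with each control period).
- snapshot(name): name is "side" or "top"; returns a dict with "img" (480x640x3 uint8, red, green, blue), "range_z" (480x640 float32, m along the optical axis (not along the pixel's ray), 0 where there is no reading), "fx", "fy", "cx", "cy" (pixels), "distortion" ([k1, k2, p1, p2, k3] as OpenCV has them; the pictures are not rectified), "R" (3x3) and "t" (3): a world point X has camera coordinates R X + t. Camera axes: x right, y down, z forward; pixel columns grow to the right and rows downward; lengths in m; the calibration is good to about 2 mm. A picture is of the moment at which its call begins.
- close_job(): hands the job in; it is judged then, once.
The state is a dict: "time": time; "joint_positions": joint angles; "qvel": joint speeds; "joint_torque": joint torques, N m; "tool_pos": TCP position; "ee_rot": TCP orientation; "wrist_force": force on the tool from outside, world axes, zero at the start; "wrist_torque": the same for the moment, N m; "width": finger opening in m; "finger_force": force on a finger pad.
Only numpy, scipy, OpenCV 4.12 (cv2) and the standard library are available. Lean on these libraries where they do the work, as an engineer would, in place of code of your own. Each camera call takes 0.05 s, during which the arm holds its last target. There are 200 camera calls.

## Working session

There is one attempt and no reset: what is moved stays moved. The work goes in short steps, Python scripts to look and compute and a tool call to move; the robot and the scene stay as the last step left them, time stands still between calls to the robot, and variables do not carry over. Pictures are saved under pics/ and viewed, at most 10 in all, crops included, and the job is handed in when it is done.

Besides the shell and the picture viewer there is one more tool, called after ">>>" as name([rows], argument=value, ...), one row to a line, values as JSON. carry_out: Moves the arm, as the interface text tells. Its arguments: {"type":"object","properties":{"commands":{"type":"array","items":{"type":"array","items":{"type":"number"}}},"jaw":{"type":"number"}},"required":["commands"]}

```bash
ls; mkdir -p pics; python3 - <<'E'
from bench import *
import cv2,numpy as np
o=get_obs();print({k:np.round(v,3) for k,v in o.items()})
for n in("side","top"):
    s=snapshot(n);cv2.imwrite(f"pics/{n}0.png",s["img"][:,:,::-1]);np.savez(f"{n}0.npz",**s)
    print(n,s["fx"],s["fy"],s["cx"],s["cy"],s["distortion"],np.round(s["R"],3).tolist(),s["t"])
E
```

```text
pics
{'time': np.float64(0.0), 'joint_positions': array([-1.21 ,  0.088,  1.372, -0.   ,  1.684, -0.103]), 'qvel': array([-0.   , -0.001,  0.001, -0.002,  0.001, -0.001]), 'joint_torque': array([ 0.0000e+00, -3.4019e+01, -3.0242e+01,  7.2000e-02,  3.3000e-02,
       -0.0000e+00]), 'tool_pos': array([ 0.246, -0.491,  0.223]), 'ee_rot': array([-3.139, -0.   ,  0.464]), 'wrist_force': array([-0.11 ,  0.041, -0.148]), 'wrist_torque': array([ 0.014, -0.016,  0.002]), 'finger_force': np.float64(0.0), 'width': np.float64(0.094)}
side 517.3671583310507 517.3671583310507 316.23306376278197 242.9632818012022 [-0.13938482  0.          0.          0.          0.        ] [[0.991, -0.135, -0.006], [-0.087, -0.603, -0.793], [0.104, 0.786, -0.609]] [-0.57335261  0.21331944  1.01074701]
top 555.1968023957432 555.1968023957432 320.49274108086 239.4071445758363 [-0.1743319  0.         0.         0.         0.       ] [[-0.008, -1.0, -0.0], [-0.995, 0.008, -0.096], [0.096, -0.001, -0.995]] [0.14152223 0.5721894  1.39320467]
```

View pics/side0.png

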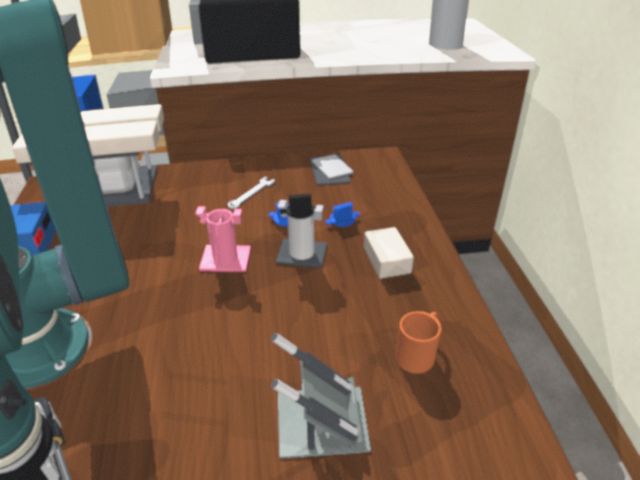

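View pics/top0.png

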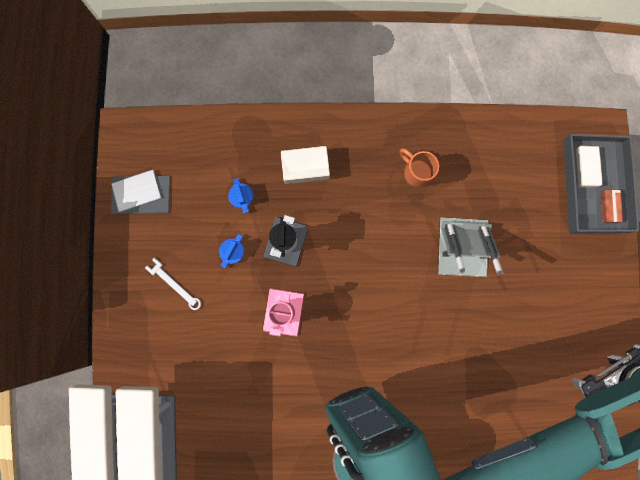

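Candidates (side/top pixel): the wanted tube and black cap at (301,225)/(284,237). Look-alikes are the pink tube at (224,240)/(284,312) and the blue caps at (280,215), (343,215)/(240,195), (232,250). The rack is at (322,410)/(465,247), with the rods' bright upper ends at (283,342) and (283,388) in the side view. I choose the bright tube with the black cap and will check it in a close crop.

```bash
cat > h.py <<'E'
import numpy as np,cv2
from scipy.spatial.transform import Rotation as Ro
def load(n): return dict(np.load(n))
def K(s): return np.array([[s["fx"],0,s["cx"]],[0,s["fy"],s["cy"]],[0,0,1.]],float)
def rays(s,px):
    u=cv2.undistortPoints(np.array(px,float).reshape(-1,1,2),K(s),s["distortion"]).reshape(-1,2)
    d=np.c_[u,np.ones(len(u))]; return -s["R"].T@s["t"], d@s["R"], d
def plane(s,px,z):
    c,w,_=rays(s,px); return c+w*((z-c[2])/w[:,2])[:,None]
def cloud(s,m):
    v,u=np.nonzero(m&(s["range_z"]>0)); px=np.c_[u,v]
    c,w,_=rays(s,px); return c+w*s["range_z"][v,u][:,None],px
def proj(s,P):
    return cv2.projectPoints(np.array(P,float).reshape(-1,1,3),cv2.Rodrigues(s["R"])[0],s["t"],K(s),s["distortion"])[0].reshape(-1,2)
def tri(s1,p1,s2,p2):
    c1,a,_=rays(s1,p1);c2,b,_=rays(s2,p2);a=a[0]/np.linalg.norm(a);b=b[0]/np.linalg.norm(b)
    t=np.linalg.lstsq(np.c_[a,-b],c2-c1,rcond=None)[0];x=c1+a*t[0];y=c2+b*t[1]
    return (x+y)/2,np.linalg.norm(x-y)
def box(s,x0,y0,x1,y1):
    m=np.zeros(s["range_z"].shape,bool);m[y0:y1,x0:x1]=1;return m
E
python3 - <<'E'
from h import *
T=load("top0.npz");S=load("side0.npz")
a=cv2.resize(T["img"][205:275,250:320],(400,400),interpolation=cv2.INTER_CUBIC)
b=cv2.resize(T["img"][210:285,435:510],(400,400),interpolation=cv2.INTER_CUBIC)
c=cv2.resize(S["img"][185:275,256:346],(400,400),interpolation=cv2.INTER_CUBIC)[:300]
d=cv2.resize(S["img"][330:460,270:375],(323,400),interpolation=cv2.INTER_CUBIC)
w=np.zeros((600,800,3),np.uint8);w[:300,:400]=a[50:350];w[:300,400:]=b[50:350];w[300:,:400]=c;w[300:,400:723]=d[:300]
cv2.imwrite("pics/crop1.png",w[:,:,::-1])
for n,s,bx in(("top",T,(255,205,320,275)),("side",S,(270,185,335,275))):
    m=box(s,*bx);P,px=cloud(s,m);col=s["img"][px[:,1],px[:,0]].astype(int)
    k=(P[:,2]>.155);print(n,"bar",k.sum(),P[k].min(0),P[k].max(0),np.median(P[k],0))
    k2=P[:,2]>.155
    if n=="top":
        r=cv2.minAreaRect(P[k2][:,:2].astype(np.float32));print(r)
    dk=(col.max(1)<70)&(P[:,2]>.11)&(P[:,2]<.15)
    print("disc",dk.sum(),P[dk].min(0),P[dk].max(0),np.median(P[dk][:,2]))
    wh=(col.min(1)>150)&(P[:,2]>.12);print("claws",wh.sum(),[ (p.round(3).tolist(),q.tolist()) for p,q in zip(P[wh],px[wh])][::6])
for n,s,bx in(("top",T,(435,205,515,285)),("side",S,(270,325,375,460))):
    P,px=cloud(s,box(s,*bx));col=s["img"][px[:,1],px[:,0]].astype(int)
    print(n,"hi",P[P[:,2]>.16].round(3)[::4].tolist())
E
```

```text
top bar 136 [0.54735694 0.22128096 0.15804546] [0.59745258 0.23578734 0.17045296] [0.57052765 0.22837295 0.16577145]
((0.5723828077316284, 0.22854630649089813), (0.014230173081159592, 0.050097446888685226), 88.51799774169922)
disc 479 [0.52445708 0.1976336  0.12167181] [0.61789274 0.26011538 0.14987136] 0.13006265805934158
claws 134 [([0.621, 0.221, 0.139], [285, 215]), ([0.617, 0.223, 0.136], [284, 217]), ([0.617, 0.209, 0.135], [290, 217]), ([0.614, 0.216, 0.137], [287, 218]), ([0.615, 0.2, 0.133], [294, 218]), ([0.611, 0.214, 0.14], [288, 219]), ([0.609, 0.225, 0.143], [283, 220]), ([0.61, 0.212, 0.136], [289, 220]), ([0.607, 0.219, 0.136], [286, 221]), ([0.606, 0.204, 0.142], [292, 221]), ([0.604, 0.209, 0.141], [290, 222]), ([0.602, 0.204, 0.141], [292, 223]), ([0.539, 0.254, 0.136], [271, 250]), ([0.536, 0.254, 0.136], [271, 251]), ([0.536, 0.24, 0.134], [277, 251]), ([0.534, 0.25, 0.136], [273, 252]), ([0.534, 0.235, 0.138], [279, 252]), ([0.531, 0.247, 0.136], [274, 253]), ([0.531, 0.233, 0.137], [280, 253]), ([0.529, 0.244, 0.141], [275, 254]), ([0.527, 0.252, 0.137], [272, 
[... 2964 characters left out ...]
.283, 0.174], [0.496, -0.279, 0.167], [0.479, -0.285, 0.176], [0.484, -0.286, 0.177], [0.49, -0.283, 0.172], [0.496, -0.281, 0.167], [0.476, -0.281, 0.169], [0.481, -0.286, 0.175], [0.487, -0.287, 0.174], [0.493, -0.285, 0.171], [0.499, -0.281, 0.165], [0.48, -0.287, 0.173], [0.485, -0.287, 0.173], [0.491, -0.284, 0.168], [0.497, -0.283, 0.165], [0.503, -0.28, 0.16], [0.484, -0.287, 0.17], [0.49, -0.287, 0.17], [0.495, -0.285, 0.165], [0.501, -0.281, 0.16], [0.487, -0.288, 0.17], [0.492, -0.287, 0.167], [0.498, -0.285, 0.163], [0.485, -0.287, 0.165], [0.491, -0.288, 0.166], [0.497, -0.287, 0.163], [0.488, -0.288, 0.164], [0.494, -0.287, 0.162], [0.499, -0.287, 0.161], [0.495, -0.289, 0.162]]
```

View pics/crop1.png

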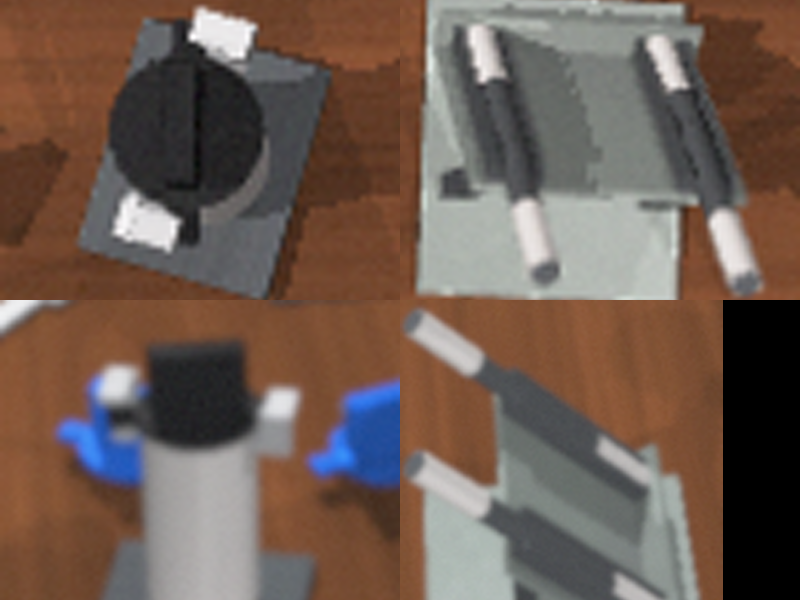

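The crop confirms the choice: black cap on a silvery tube, its ears (180,35) and (190,225) just anticlockwise beside the white claw roofs (222,32) and (148,222). The rods' bright upper ends are at (535,240) and (735,250) in the crop.

```bash
python3 - <<'E'
from h import *
T=load("top0.npz");S=load("side0.npz")
# cap bar yaw
P,_=cloud(T,box(T,255,205,320,275));B=P[P[:,2]>.16][:,:2];e=np.linalg.svd(B-B.mean(0))[2][0];print("cap yaw",np.arctan2(e[1],e[0])%np.pi,B.mean(0))
def blobs(s,bx,zmin,lo):
    P,px=cloud(s,box(s,*bx));c=s["img"][px[:,1],px[:,0]].astype(int)
    k=(P[:,2]>zmin)&(c.min(1)>lo)&(c.max(1)-c.min(1)<40)
    m=np.zeros((480,640),np.uint8);m[px[k][:,1],px[k][:,0]]=1
    n,l,st,ce=cv2.connectedComponentsWithStats(m)
    return [(ce[i],st[i,4],cv2.minAreaRect(np.argwhere(l==i)[:,::-1].astype(np.float32))) for i in range(1,n) if st[i,4]>15]
rt=sorted(blobs(T,(435,205,515,285),.13,110),key=lambda b:b[0][0]);rs=sorted(blobs(S,(270,325,375,460),.12,110),key=lambda b:b[0][1])
for b in rt+rs:print(b)
for n in(0,1):
    print("rod","ab"[n],tri(T,rt[n][0],S,rs[n][0]))
# cap bar top & tube mouth check: claws centroids both views
ct=sorted(blobs(T,(255,205,320,275),.125,150),key=lambda b:b[0][1]);cs=sorted(blobs(S,(270,185,335,275),.13,140),key=lambda b:-b[0][0])
for a,b in zip(ct,cs):print("claw",a[0],a[1],b[0],b[1],tri(T,a[0],S,b[0]))
# baseplate: grey pixels low
P,px=cloud(T,box(T,255,205,320,275));c=T["img"][px[:,1],px[:,0]].astype(int)
k=(P[:,2]<.02)&(c.max(1)-c.min(1)<22);print("base",k.sum(),cv2.minAreaRect(P[k][:,:2].astype(np.float32)),np.median(P[k][:,2]))
# line fits on rods, per view cloud
for s,bx in((T,(435,205,515,285)),(S,(270,325,375,460))):
    P,px=cloud(s,box(s,*bx))
    for y0,y1 in((-.215,-.16),(-.31,-.25)):
        k=(P[:,2]>.125)&(P[:,1]>y0)&(P[:,1]<y1);Q=P[k];d=np.linalg.svd(Q-Q.mean(0))[2][0];d*=np.sign(d[2])
        print("axis",k.sum(),Q.mean(0).round(4),d.round(3),np.degrees(np.arccos(d[2])).round(1))
E
```

```text
cap yaw 3.07896159095884 [0.57061632 0.22830173]
(array([459.48275862, 263.67816092]), np.int32(87), ((459.7353515625, 263.9411926269531), (16.73495864868164, 6.305926322937012), 75.96376037597656))
(array([496.88888889, 264.9382716 ]), np.int32(81), ((497.04998779296875, 265.6500244140625), (16.443843841552734, 5.375870704650879), 71.56504821777344))
(array([284.80737705, 344.1557377 ]), np.int32(244), ((284.6553955078125, 344.18243408203125), (27.550689697265625, 9.299811363220215), 35.53767776489258))
(array([286.25182482, 390.62043796]), np.int32(274), ((286.6538391113281, 391.26922607421875), (31.895263671875, 10.261953353881836), 33.6900634765625))
rod a (array([ 0.50229489, -0.1886817 ,  0.15354943]), np.float64(0.0018879747695102723))
rod b (array([ 0.4972153 , -0.27924849,  0.15398933]), np.float64(5.287930083088974e-05))
claw [288.375    219.140625] 64 [318.41935484 208.96774194] 62 (array([0.61258205, 0.21304057, 0.1358423 ]), np.float64(0.0017349828142343877))
claw [275.0625   252.828125] 64 [282.17021277 203.89361702] 47 (array([0.53318195, 0.24465284, 0.13642293]), np.float64(0.0028491342196077627))
base 663 ((0.5720503330230713, 0.22863200306892395), (0.09023362398147583, 0.11048051714897156), 73.82727813720703) 0.0067827336566228524
axis 117 [ 0.5033 -0.1876  0.1581] [-0.679  0.055  0.732] 42.9
axis 124 [ 0.5003 -0.2779  0.1548] [-0.665  0.027  0.746] 41.7
axis 357 [ 0.5079 -0.195   0.1547] [-0.664  0.069  0.745] 41.9
axis 405 [ 0.5017 -0.2843  0.1553] [-0.673  0.056  0.737] 42.5
```

>>> carry_out([
  [0.038, -0.031, -0.012, 0, 0, 0],
  [0.076, -0.062, -0.024, 0, 0, 0],
  [0.114, -0.093, -0.036, 0, 0, 0],
  [0.152, -0.124, -0.036, 0, 0, 0],
  [0.19, -0.155, -0.036, 0, 0, 0],
], jaw=0.6)

```text
time: 0.6
tool_pos: [0.347, -0.2665, 0.2605]
ee_rot: [3.141, -0.0, 0.463]
wrist_force: [-0.0, -0.0, -0.6]
width: 0.0583
finger_force: 0.0
```

>>> carry_out([
  [0.038, -0.031, 0, 0, 0, 0],
  [0.076, -0.062, 0, 0, 0, 0],
  [0.114, -0.093, 0, 0, 0, 0],
  [0.152, -0.124, 0, 0, 0, 0],
  [0.19, -0.155, 0, 0, 0, 0],
])

```text
time: 1.1
tool_pos: [0.4474, -0.0426, 0.26]
ee_rot: [3.141, 0.0, 0.464]
wrist_force: [0.5, 0.1, 0.7]
width: 0.0563
finger_force: 0.0
```

>>> carry_out([
  [0.038, -0.031, 0, 0, 0, 0.1],
  [0.076, -0.062, 0, 0, 0, 0.2],
  [0.114, -0.093, 0, 0, 0, 0.3],
  [0.152, -0.124, 0, 0, 0, 0.4],
  [0.19, -0.155, 0, 0, 0, 0.5],
])

```text
time: 1.6
tool_pos: [0.548, 0.181, 0.2596]
ee_rot: [3.141, 0.001, -0.04]
wrist_force: [0.3, -0.2, -0.3]
width: 0.0563
finger_force: 0.0
```

```bash
cat > d.py <<'E'
import sys
from h import *
from bench import *
# usage: go(pos, R) prints shift/turn in the tool axes
def go(p,R,name=""):
    o=get_obs();C=Ro.from_euler("xyz",o["ee_rot"])
    print(name,"t",round(float(o["time"]),2),"pos",o["tool_pos"].round(4),"rot",o["ee_rot"].round(3),"q",o["joint_positions"].round(2),"w",round(float(o["width"]),4),
     "\n shift",C.inv().apply(np.array(p)-o["tool_pos"]).round(4),"turn",(C.inv()*R).as_rotvec().round(3))
def down(y): return Ro.from_euler("xyz",[np.pi,0,y])
E
python3 -c "
from d import *
go([.572,.2285,.159],down(-.04))"
```

```text
t 1.6 pos [0.548  0.181  0.2596] rot [ 3.141e+00  1.000e-03 -4.000e-02] q [ 0.22  0.14  1.24 -0.    1.76  1.83] w 0.0563 
 shift [ 0.0221 -0.0485  0.1006] turn [0.001 0.001 0.   ]
```

>>> carry_out([
  [0.011, -0.024, 0, 0, 0, 0],
  [0.022, -0.0485, 0, 0, 0, 0],
  [0.022, -0.0485, 0.035, 0, 0, 0],
  [0.022, -0.0485, 0.07, 0, 0, 0],
  [0.022, -0.0485, 0.1, 0, 0, 0],
])

```text
time: 2.1
tool_pos: [0.5709, 0.2268, 0.1576]
ee_rot: [3.141, 0.002, -0.036]
wrist_force: [0.3, 0.3, 0.4]
width: 0.0566
finger_force: 0.0
```

>>> carry_out([
  [0, 0, 0, 0, 0, 0],
  [0, 0, 0, 0, 0, 0],
  [0, 0, 0, 0, 0, 0],
  [0, 0, 0, 0, 0, 0],
  [0, 0, 0, 0, 0, 0],
], jaw=0)

```text
time: 2.6
tool_pos: [0.5724, 0.2268, 0.1624]
ee_rot: [-3.141, -0.003, -0.036]
wrist_force: [0.5, 1.8, 0.2]
width: 0.02
finger_force: 0.0
```

>>> carry_out([
  [0, 0, 0, 0, 0, 0],
  [0, 0, 0, 0, 0, 0],
  [0, 0, 0, 0, 0, 0],
  [0, 0, 0, 0, 0, 0],
  [0, 0, 0, 0, 0, 0],
])

```text
time: 3.1
tool_pos: [0.5722, 0.2269, 0.1617]
ee_rot: [-3.141, -0.003, -0.036]
wrist_force: [0.1, 0.6, 5.8]
width: 0.0136
finger_force: 30.0
```

>>> carry_out([
  [0, 0, 0, 0, 0, -0.1],
  [0, 0, 0, 0, 0, -0.2],
  [0, 0, 0, 0, 0, -0.3],
  [0, 0, 0, 0, 0, -0.4],
  [0, 0, 0, 0, 0, -0.5],
])

```text
time: 3.6
tool_pos: [0.5718, 0.2273, 0.1617]
ee_rot: [-3.141, -0.002, 0.468]
wrist_force: [-1.1, 1.1, 5.4]
width: 0.0137
finger_force: 30.0
```

>>> carry_out([
  [0, 0, 0, 0, 0, -0.1],
  [0, 0, 0, 0, 0, -0.2],
  [0, 0, 0, 0, 0, -0.3],
  [0, 0, 0, 0, 0, -0.4],
  [0, 0, 0, 0, 0, -0.5],
])

```text
time: 4.1
tool_pos: [0.5719, 0.2275, 0.1617]
ee_rot: [3.141, -0.003, 0.968]
wrist_force: [0.0, 1.5, 5.1]
width: 0.0135
finger_force: 30.0
```

>>> carry_out([
  [0, 0, -0.005, 0, 0, 0],
  [0, 0, -0.012, 0, 0, 0],
  [0, 0, -0.025, 0, 0, 0],
  [0, 0, -0.04, 0, 0, 0],
  [0, 0, -0.06, 0, 0, 0],
])

```text
time: 4.6
tool_pos: [0.5711, 0.2261, 0.2209]
ee_rot: [-3.141, 0.002, 0.963]
wrist_force: [0.7, 0.0, -1.3]
width: 0.0137
finger_force: 30.0
```

```bash
python3 -c "
from d import *
s=snapshot('side');cv2.imwrite('pics/lift.png',cv2.resize(s['img'][140:300,190:390],(600,480))[:,:,::-1])
go([.53,.02,.28],down(.968))"
```

```text
t 4.65 pos [0.5729 0.2267 0.2261] rot [ 3.137 -0.005  0.963] q [ 0.29  0.23  1.2  -0.    1.7   0.89] w 0.0138 
 shift [-0.1939  0.0831 -0.0545] turn [ 0.005 -0.005 -0.005]
```

View pics/lift.png

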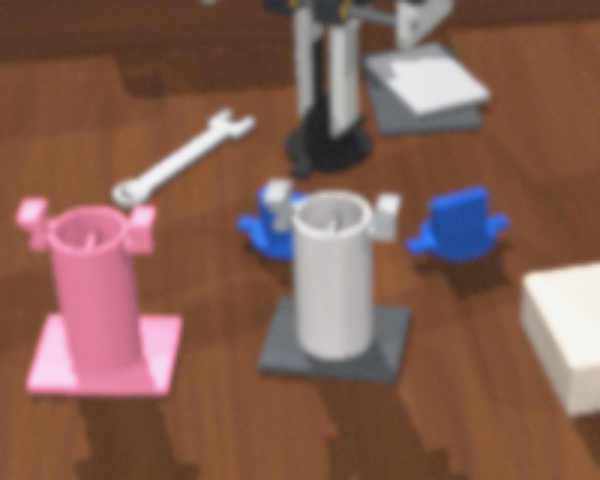

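The cap (325,150) is off the tube and held. The open tube at (333,270) shows its partition. Next I set the cap down at about (0.53, 0.02).

>>> carry_out([
  [-0.04, 0.017, 0, 0, 0, 0],
  [-0.08, 0.034, 0, 0, 0, 0],
  [-0.12, 0.051, 0, 0, 0, 0],
  [-0.16, 0.068, 0, 0, 0, 0],
  [-0.194, 0.083, 0, 0, 0, 0],
])

```text
time: 5.15
tool_pos: [0.5284, 0.0178, 0.2212]
ee_rot: [3.14, 0.0, 0.963]
wrist_force: [0.5, 0.2, -1.1]
width: 0.0139
finger_force: 30.0
```

>>> carry_out([
  [0, 0, 0.03, 0, 0, 0],
  [0, 0, 0.065, 0, 0, 0],
  [0, 0, 0.1, 0, 0, 0],
  [0, 0, 0.13, 0, 0, 0],
  [0, 0, 0.155, 0, 0, 0],
])

```text
time: 5.65
tool_pos: [0.5284, 0.0196, 0.064]
ee_rot: [-3.141, 0.001, 0.963]
wrist_force: [0.3, -0.5, -0.5]
width: 0.0138
finger_force: 30.0
```

>>> carry_out([
  [0, 0, 0.006, 0, 0, 0],
  [0, 0, 0.012, 0, 0, 0],
  [0, 0, 0.016, 0, 0, 0],
  [0, 0, 0.018, 0, 0, 0],
  [0, 0, 0.018, 0, 0, 0],
])

```text
time: 6.15
tool_pos: [0.5297, 0.0199, 0.0482]
ee_rot: [3.14, -0.001, 0.964]
wrist_force: [-0.9, -0.6, -0.9]
width: 0.0136
finger_force: 30.0
```

>>> carry_out([
  [0, 0, 0.001, 0, 0, 0],
  [0, 0, 0.002, 0, 0, 0],
  [0, 0, 0.002, 0, 0, 0],
  [0, 0, 0.002, 0, 0, 0],
  [0, 0, 0.002, 0, 0, 0],
])

```text
time: 6.65
tool_pos: [0.5298, 0.0198, 0.0467]
ee_rot: [3.14, -0.001, 0.964]
wrist_force: [-2.0, -1.0, 4.8]
width: 0.014
finger_force: 30.0
```

>>> carry_out([
  [0, 0, 0, 0, 0, 0],
  [0, 0, 0, 0, 0, 0],
  [0, 0, 0, 0, 0, 0],
  [0, 0, 0, 0, 0, 0],
  [0, 0, 0, 0, 0, 0],
], jaw=0.5)

```text
time: 7.15
tool_pos: [0.5289, 0.0199, 0.045]
ee_rot: [-3.141, 0.0, 0.964]
wrist_force: [-1.0, -0.4, 1.1]
width: 0.0463
finger_force: 0.0
```

>>> carry_out([
  [0, 0, -0.03, 0, 0, 0],
  [0, 0, -0.08, 0, 0, 0],
  [0, 0, -0.13, 0, 0, 0],
  [0, 0, -0.18, 0, 0, 0],
  [0, 0, -0.22, 0, 0, 0],
])

```text
time: 7.65
tool_pos: [0.5294, 0.0199, 0.2688]
ee_rot: [3.139, -0.002, 0.964]
wrist_force: [-0.4, 0.6, -0.2]
width: 0.0467
finger_force: 0.0
```

```bash
python3 - <<'E'
from d import *
S=snapshot('side');T=snapshot('top');np.savez("side1.npz",**S);np.savez("top1.npz",**T)
w=np.zeros((480,800,3),np.uint8)
w[:,:400]=cv2.resize(S["img"][180:330,270:395],(400,480));w[:,400:]=cv2.resize(T["img"][200:290,255:330],(400,480))
cv2.imwrite("pics/open.png",w[:,:,::-1])
# bright rim of tube ring: cloud near rim height
for n,s,bx in(("top",T,(255,205,320,275)),("side",S,(270,185,335,275))):
    P,px=cloud(s,box(s,*bx));k=(P[:,2]>.117)&(P[:,2]<.131);r=np.hypot(*(P[k][:,:2]-[.572,.2285]).T)
    Q=P[k][(r<.033)];c,rad=cv2.minEnclosingCircle(Q[:,:2].astype(np.float32));print(n,len(Q),"rim",c,rad,np.median(Q[:,2]))
# black cap on bench (top view)
for s in(T,S):
    P,px=cloud(s,np.ones((480,640),bool));c=s["img"][px[:,1],px[:,0]].astype(int)
    k=(abs(P[:,0]-.53)<.06)&(abs(P[:,1]-.02)<.06)&(c.max(1)<70)&(P[:,2]>.005)&(P[:,2]<.07)
    print("cap",k.sum(),np.median(P[k],0),P[k].min(0),P[k].max(0))
# rod target: tool z along rod downward; y horizontal
for n,p in(("a",[.5023,-.1887,.1535]),("b",[.4972,-.2792,.154])):
    pass
go([.5,-.19,.25],down(0))
E
```

```text
top 159 rim (0.5721086263656616, 0.2287975549697876) 0.03297631815075874 0.12265790329617876
side 148 rim (0.5716837644577026, 0.22822055220603943) 0.03287513181567192 0.1233690756248525
cap 30 [0.55156383 0.05106487 0.01470336] [0.52829902 0.04550019 0.01028927] [0.55923902 0.05905344 0.02322991]
cap 528 [0.53589767 0.00269648 0.01825575] [ 0.50432984 -0.02307836  0.00892118] [0.56014155 0.0557579  0.05539651]
 t 7.75 pos [0.5318 0.0198 0.2733] rot [ 3.129 -0.007  0.964] q [-0.07  0.03  1.33 -0.    1.76  0.54] w 0.0474 
 shift [-0.1906  0.0932  0.0231] turn [ 0.008 -0.013  0.964]
```

View pics/open.png

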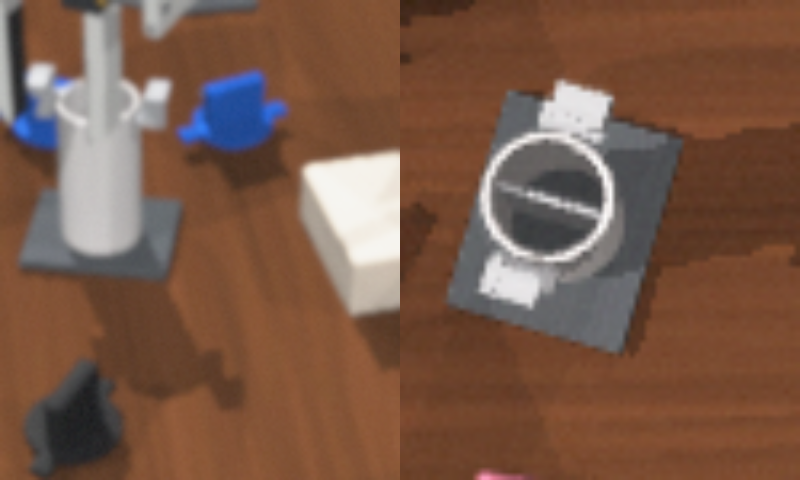

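The cap stands upright on the bench (75,420 left pane) and the tube is open, with its partition running from (500,185) to (600,213) in the right pane. Next is rod_a.

```bash
cat >> d.py <<'E'
PHI=-.07; RR=down(PHI)*Ro.from_rotvec([0,np.radians(40),0]); D=RR.apply([0,0,1])
PA=np.array([.5023,-.1887,.1535]);PB=np.array([.4972,-.2792,.154]);TUBE=np.array([.572,.2285]);TY=-.28
E
python3 -c "
from d import *
print(D.round(3));go(PA-.12*D,RR,'preA')"
```

```text
[ 0.641 -0.045 -0.766]
preA t 7.75 pos [0.5318 0.0198 0.2733] rot [ 3.129 -0.007  0.964] q [-0.07  0.03  1.33 -0.    1.76  0.54] w 0.0474 
 shift [-0.2277  0.0281  0.0266] turn [-0.353  0.621  0.992]
```

>>> carry_out([
  [-0.025, 0.003, 0.003, -0.035, 0.062, 0.1],
  [-0.05, 0.006, 0.005, -0.07, 0.124, 0.2],
  [-0.075, 0.009, 0.008, -0.105, 0.186, 0.3],
  [-0.1, 0.012, 0.01, -0.14, 0.248, 0.4],
  [-0.125, 0.015, 0.013, -0.175, 0.31, 0.5],
])

```text
time: 8.25
tool_pos: [0.4693, -0.092, 0.2512]
ee_rot: [3.047, -0.342, 0.471]
wrist_force: [0.0, 0.4, 0.1]
width: 0.047
finger_force: 0.0
```

```bash
python3 -c "
from d import *
go(PA-.12*D,RR,'preA')"
```

```text
preA t 8.25 pos [ 0.4693 -0.092   0.2512] rot [ 3.047 -0.342  0.471] q [-0.46 -0.32  1.72  0.22  1.45  0.66] w 0.047 
 shift [-0.0779  0.0632 -0.0157] turn [-0.178  0.324  0.487]
```

>>> carry_out([
  [-0.016, 0.013, -0.003, -0.036, 0.065, 0.098],
  [-0.031, 0.025, -0.006, -0.071, 0.13, 0.195],
  [-0.047, 0.038, -0.009, -0.107, 0.194, 0.292],
  [-0.062, 0.051, -0.013, -0.142, 0.259, 0.39],
  [-0.078, 0.063, -0.016, -0.178, 0.324, 0.487],
])

```text
time: 8.75
tool_pos: [0.4255, -0.1833, 0.2459]
ee_rot: [-3.14, -0.698, -0.071]
wrist_force: [0.2, -0.9, -0.4]
width: 0.0467
finger_force: 0.0
```

```bash
python3 -c "
from d import *
go(PA,RR,'A')"
```

```text
A t 8.75 pos [ 0.4255 -0.1833  0.2459] rot [-3.14  -0.698 -0.071] q [-0.88 -0.57  2.    0.52  1.23  0.71] w 0.0467 
 shift [-0.0004  0.      0.1203] turn [-0.     0.    -0.001]
```

>>> carry_out([
  [0, 0, 0.025, 0, 0, 0],
  [0, 0, 0.05, 0, 0, 0],
  [0, 0, 0.075, 0, 0, 0],
  [0, 0, 0.1, 0, 0, 0],
  [0, 0, 0.12, 0, 0, 0],
])

```text
time: 9.25
tool_pos: [0.5026, -0.1872, 0.1519]
ee_rot: [-3.141, -0.693, -0.067]
wrist_force: [-0.1, 0.2, 0.1]
width: 0.0469
finger_force: 0.0
```

```bash
python3 - <<'E'
from d import *
go(PA,RR,'A')
S=snapshot('side');T=snapshot('top')
w=np.zeros((480,800,3),np.uint8)
w[:,:400]=cv2.resize(S["img"][310:430,240:340],(400,480));w[:,400:]=cv2.resize(T["img"][205:301,420:500],(400,480))
cv2.imwrite("pics/ga.png",w[:,:,::-1])
E
```

```text
A t 9.25 pos [ 0.5026 -0.1872  0.1519] rot [-3.141 -0.693 -0.067] q [-0.71 -0.33  2.04  0.51  0.91  0.72] w 0.0469 
 shift [ 0.0008  0.0015 -0.0014] turn [-0.003  0.005  0.003]
```

View pics/ga.png

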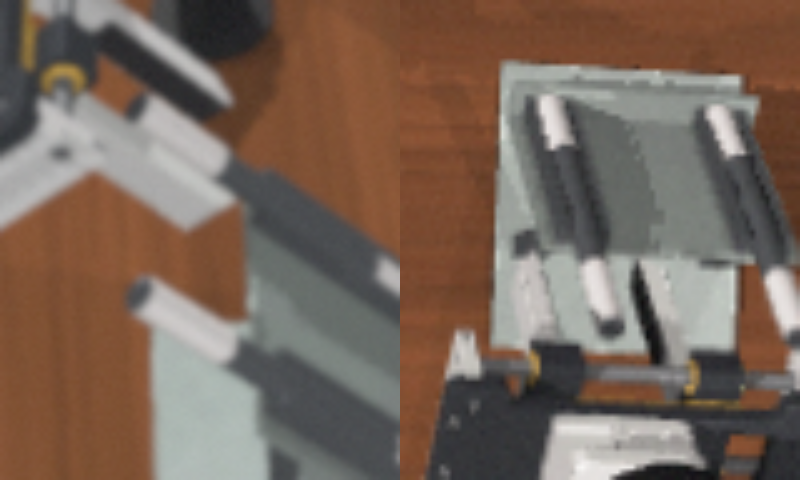

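The fingers straddle rod_a's bright end, parallel to it: left finger (185,185) and far finger (170,70) in the left pane, at (535,290)/(655,310) around the rod (600,290) in the right one. Closing now.

>>> carry_out([
  [0, 0, 0, 0, 0, 0],
  [0, 0, 0, 0, 0, 0],
  [0, 0, 0, 0, 0, 0],
  [0, 0, 0, 0, 0, 0],
  [0, 0, 0, 0, 0, 0],
], jaw=0)

```text
time: 9.85
tool_pos: [0.503, -0.1885, 0.1558]
ee_rot: [3.138, -0.698, -0.065]
wrist_force: [-0.9, -0.7, 2.1]
width: 0.0132
finger_force: 30.0
```

>>> carry_out([
  [0, 0, 0, 0, 0, 0],
  [0, 0, 0, 0, 0, 0],
  [0, 0, 0, 0, 0, 0],
  [0, 0, 0, 0, 0, 0],
  [0, 0, 0, 0, 0, 0],
])

```text
time: 10.35
tool_pos: [0.5032, -0.1884, 0.1559]
ee_rot: [3.138, -0.697, -0.064]
wrist_force: [-5.5, -0.9, 6.5]
width: 0.0134
finger_force: 30.0
```

>>> carry_out([
  [0.006, 0, -0.008, 0, 0, 0],
  [0.026, 0, -0.031, 0, 0, 0],
  [0.058, 0, -0.069, 0, 0, 0],
  [0.09, 0, -0.107, 0, 0, 0],
  [0.122, 0, -0.146, 0, 0, 0],
])

```text
time: 10.85
tool_pos: [0.5024, -0.1866, 0.3456]
ee_rot: [-3.14, -0.694, -0.066]
wrist_force: [0.0, 0.9, -1.5]
width: 0.0133
finger_force: 30.0
```

```bash
cat >> d.py <<'E'
def slot(sx,z): return np.r_[TUBE+sx*.0135*np.array([np.cos(TY),np.sin(TY)]),z]
E
python3 -c "
from d import *
go(slot(1,.36),down(TY),'slot+')
go([.48,-.05,.36],down(-.17),'half')"
```

```text
slot+ t 10.85 pos [ 0.5024 -0.1866  0.3456] rot [-3.14  -0.694 -0.066] q [-0.71 -0.4   1.7   0.41  1.27  0.92] w 0.0133 
 shift [ 0.0516 -0.4159  0.0249] turn [-0.076 -0.691  0.205]
half t 10.85 pos [ 0.5024 -0.1866  0.3456] rot [-3.14  -0.694 -0.066] q [-0.71 -0.4   1.7   0.41  1.27  0.92] w 0.0133 
 shift [-0.0149 -0.1349 -0.0309] turn [-0.038 -0.693  0.1  ]
```

>>> carry_out([
  [-0.003, -0.027, -0.006, -0.007, -0.139, 0.02],
  [-0.006, -0.054, -0.012, -0.015, -0.277, 0.04],
  [-0.009, -0.081, -0.019, -0.023, -0.416, 0.06],
  [-0.012, -0.108, -0.025, -0.03, -0.554, 0.08],
  [-0.015, -0.135, -0.031, -0.038, -0.693, 0.1],
])

```text
time: 11.35
tool_pos: [0.4801, -0.0489, 0.3601]
ee_rot: [3.139, 0.002, -0.171]
wrist_force: [0.7, -0.8, -0.5]
width: 0.0134
finger_force: 30.0
```

```bash
python3 -c "
from d import *
go(slot(1,.36),down(TY),'slot+')"
```

```text
slot+ t 11.35 pos [ 0.4801 -0.0489  0.3601] rot [ 3.139e+00  2.000e-03 -1.710e-01] q [-0.22 -0.05  1.24 -0.    1.95  1.52] w 0.0134 
 shift [ 0.0568 -0.2875 -0.0008] turn [0.003 0.002 0.109]
```

>>> carry_out([
  [0.008, -0.043, 0, 0, 0, 0.02],
  [0.017, -0.086, 0, 0, 0, 0.04],
  [0.026, -0.129, 0, 0, 0, 0.07],
  [0.034, -0.172, 0, 0, 0, 0.09],
  [0.043, -0.215, 0, 0, 0, 0.109],
])

```text
time: 11.85
tool_pos: [0.5593, 0.1561, 0.3578]
ee_rot: [3.139, -0.001, -0.28]
wrist_force: [1.1, -1.5, 0.5]
width: 0.0136
finger_force: 30.0
```

>>> carry_out([
  [0.006, -0.037, 0, 0, 0, 0],
  [0.006, -0.073, 0, 0, 0, 0],
  [0.006, -0.073, 0, 0, 0, 0],
  [0.006, -0.073, 0, 0, 0, 0],
  [0.006, -0.073, 0, 0, 0, 0],
])

```text
time: 12.35
tool_pos: [0.5851, 0.2214, 0.3582]
ee_rot: [3.139, -0.002, -0.281]
wrist_force: [0.3, -0.6, -0.0]
width: 0.0133
finger_force: 30.0
```

```bash
cat > look.py <<'E'
from d import *
import sys
sx=int(sys.argv[1])
S=snapshot('side');T=snapshot('top');o=get_obs();tp=o["tool_pos"]
go(slot(sx,.1675),down(TY),"slot")
# axis of hanging rod in side view: horizontal silhouettes by depth near tool axis
s=S
P,px=cloud(s,np.ones((480,640),bool))
k=(np.hypot(*(P[:,:2]-tp[:2]).T)<.03)&(P[:,2]<tp[2]-.03)&(P[:,2]>.13)
for z0 in np.arange(.15,tp[2]-.03,.02):
    q=k&(abs(P[:,2]-z0)<.01)
    if q.sum()>5: print(round(z0,3),q.sum(),"px",px[q][:,0].min(),px[q][:,0].max(),"med",np.median(P[q],0).round(4))
print("zmin",P[k][:,2].min() if k.any() else None)
w=np.zeros((480,800,3),np.uint8)
w[:,:400]=cv2.resize(S["img"][120:264,250:370],(400,480));w[:,400:]=cv2.resize(T["img"][190:286,245:325],(400,480))
cv2.imwrite(f"pics/{sys.argv[2]}.png",w[:,:,::-1])
E
python3 look.py 1 hangA
```

```text
slot t 12.45 pos [0.5852 0.221  0.3588] rot [ 3.14e+00 -3.00e-03 -2.82e-01] q [ 0.27  0.28  0.88 -0.    1.98  2.12] w 0.0139 
 shift [-0.0019 -0.004   0.1913] turn [ 0.002 -0.003 -0.002]
0.15 7 px 315 318 med [0.6091 0.2104 0.1411]
0.19 12 px 303 309 med [0.5875 0.214  0.1975]
0.21 49 px 303 308 med [0.5849 0.2143 0.2097]
0.23 54 px 302 308 med [0.5851 0.2139 0.2306]
0.25 57 px 302 308 med [0.5852 0.2152 0.2496]
0.27 63 px 302 308 med [0.5859 0.2156 0.2703]
0.29 54 px 302 308 med [0.586  0.2158 0.2901]
0.31 59 px 301 307 med [0.5846 0.2151 0.3104]
zmin 0.13021097834586026
```

View pics/hangA.png

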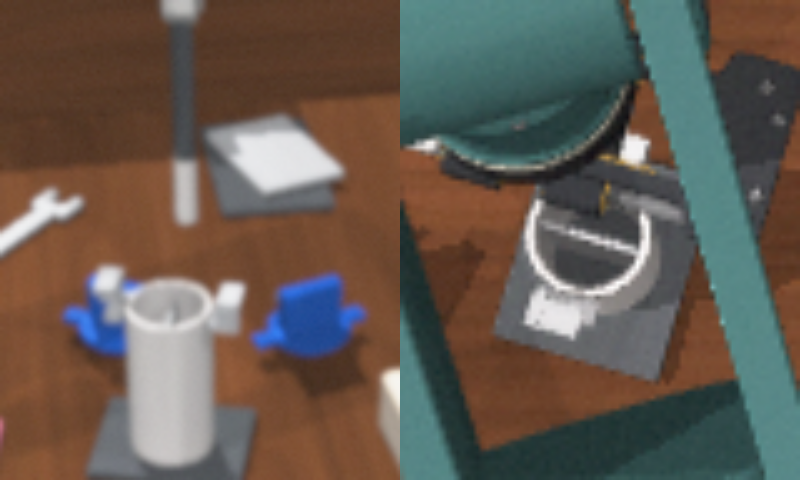

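Rod_a hangs vertical (axis at column 182 in the left pane) above the tube's +x slot. A 2/4 mm correction, then I lower it.

>>> carry_out([
  [-0.002, -0.004, 0.01, 0, 0, 0],
  [-0.002, -0.004, 0.035, 0, 0, 0],
  [-0.002, -0.004, 0.06, 0, 0, 0],
  [-0.002, -0.004, 0.08, 0, 0, 0],
  [-0.002, -0.004, 0.1, 0, 0, 0],
])

```text
time: 12.95
tool_pos: [0.5842, 0.2257, 0.2566]
ee_rot: [3.139, -0.002, -0.281]
wrist_force: [0.1, -0.5, -1.5]
width: 0.0132
finger_force: 30.0
```

>>> carry_out([
  [0, 0, 0.02, 0, 0, 0],
  [0, 0, 0.04, 0, 0, 0],
  [0, 0, 0.06, 0, 0, 0],
  [0, 0, 0.075, 0, 0, 0],
  [0, 0, 0.085, 0, 0, 0],
])

```text
time: 13.45
tool_pos: [0.5842, 0.2255, 0.1713]
ee_rot: [3.138, -0.001, -0.281]
wrist_force: [0.2, -0.2, -0.7]
width: 0.0132
finger_force: 30.0
```

>>> carry_out([
  [0, 0, 0.002, 0, 0, 0],
  [0, 0, 0.004, 0, 0, 0],
  [0, 0, 0.004, 0, 0, 0],
  [0, 0, 0.004, 0, 0, 0],
  [0, 0, 0.004, 0, 0, 0],
])

```text
time: 13.95
tool_pos: [0.5855, 0.2262, 0.1701]
ee_rot: [3.14, -0.004, -0.28]
wrist_force: [0.2, 0.4, -1.2]
width: 0.0136
finger_force: 30.0
```

>>> carry_out([
  [0, 0, 0, 0, 0, 0],
  [0, 0, 0, 0, 0, 0],
  [0, 0, 0, 0, 0, 0],
  [0, 0, 0, 0, 0, 0],
  [0, 0, 0, 0, 0, 0],
], jaw=0.4)

```text
time: 14.45
tool_pos: [0.5851, 0.226, 0.1692]
ee_rot: [3.14, -0.003, -0.28]
wrist_force: [0.3, 0.1, -1.2]
width: 0.0375
finger_force: 0.0
```

>>> carry_out([
  [0, 0, -0.02, 0, 0, 0],
  [0, 0, -0.05, 0, 0, 0],
  [0, 0, -0.09, 0, 0, 0],
  [0, 0, -0.13, 0, 0, 0],
  [0, 0, -0.17, 0, 0, 0],
])

```text
time: 14.95
tool_pos: [0.5844, 0.2264, 0.3407]
ee_rot: [3.14, -0.003, -0.28]
wrist_force: [0.3, 0.5, 0.5]
width: 0.0376
finger_force: 0.0
```

```bash
cat > chk.py <<'E'
from d import *
for n,bx in(("side",(250,150,350,275)),("top",(255,205,320,275))):
    s=snapshot(n);P,px=cloud(s,box(s,*bx));L=(P[:,:2]-TUBE)@np.array([[np.cos(TY),-np.sin(TY)],[np.sin(TY),np.cos(TY)]])
    k=(P[:,2]>.145)&(P[:,2]<.22)&(np.hypot(*L.T)<.032)
    for q,nm in((k&(L[:,0]>0),"+"),(k&(L[:,0]<0),"-")):
        if q.sum()>4:print(n,nm,q.sum(),"tube xy",np.median(L[q],0).round(4),"ztop",np.percentile(P[q][:,2],97).round(4))
E
python3 chk.py; python3 -c "
from d import *
go([.45,.02,.34],down(-.15),'mid')"
```

```text
side + 146 tube xy [ 0.0167 -0.0039] ztop 0.1963
mid t 15.05 pos [0.5861 0.2269 0.3474] rot [-3.136 -0.015 -0.28 ] q [ 0.28  0.27  0.92 -0.    1.94  2.13] w 0.0376 
 shift [-0.0737  0.2365  0.0051] turn [-0.004 -0.015 -0.13 ]
```

Rod_a is seated in the +x slot with its top at 196 mm. Back for rod_b.

>>> carry_out([
  [-0.015, 0.047, 0, 0, 0, -0.026],
  [-0.03, 0.094, 0, 0, 0, -0.052],
  [-0.045, 0.141, 0, 0, 0, -0.078],
  [-0.06, 0.188, 0, 0, 0, -0.104],
  [-0.074, 0.236, 0, 0, 0, -0.13],
])

```text
time: 15.55
tool_pos: [0.4468, 0.019, 0.3385]
ee_rot: [3.139, -0.002, -0.148]
wrist_force: [0.7, -0.3, 0.8]
width: 0.0377
finger_force: 0.0
```

```bash
python3 -c "
from d import *
go(PB-.12*D,RR,'preB')"
```

```text
preB t 15.55 pos [0.4468 0.019  0.3385] rot [ 3.139e+00 -2.000e-03 -1.480e-01] q [-0.08 -0.14  1.37 -0.    1.91  1.64] w 0.0377 
 shift [0.0168 0.2933 0.0934] turn [ 0.03   0.696 -0.074]
```

>>> carry_out([
  [0.002, 0.035, 0.005, 0.004, 0.084, -0.009],
  [0.004, 0.07, 0.01, 0.007, 0.167, -0.018],
  [0.006, 0.106, 0.02, 0.011, 0.25, -0.027],
  [0.008, 0.141, 0.03, 0.014, 0.334, -0.035],
  [0.01, 0.176, 0.04, 0.018, 0.418, -0.044],
])

```text
time: 16.05
tool_pos: [0.4315, -0.1564, 0.2993]
ee_rot: [-3.136, -0.425, -0.105]
wrist_force: [0.9, 0.3, -0.5]
width: 0.0374
finger_force: 0.0
```

```bash
python3 -c "
from d import *
go(PB-.12*D,RR,'preB')"
```

```text
preB t 16.05 pos [ 0.4315 -0.1564  0.2993] rot [-3.136 -0.425 -0.105] q [-0.63 -0.42  1.72  0.21  1.48  1.07] w 0.0374 
 shift [-0.021   0.1182  0.0485] turn [ 0.014  0.273 -0.03 ]
```

>>> carry_out([
  [-0.004, 0.024, 0.01, 0.003, 0.055, -0.006],
  [-0.008, 0.047, 0.019, 0.006, 0.109, -0.012],
  [-0.012, 0.071, 0.029, 0.008, 0.164, -0.018],
  [-0.017, 0.095, 0.039, 0.011, 0.218, -0.024],
  [-0.021, 0.118, 0.0485, 0.014, 0.273, -0.03],
])

```text
time: 16.55
tool_pos: [0.4198, -0.2734, 0.2452]
ee_rot: [-3.139, -0.696, -0.073]
wrist_force: [0.6, 0.6, 0.7]
width: 0.0379
finger_force: 0.0
```

>>> carry_out([
  [0, 0, 0, 0, 0, 0],
  [0, 0, 0, 0, 0, 0],
  [0, 0, 0, 0, 0, 0],
  [0, 0, 0, 0, 0, 0],
  [0, 0, 0, 0, 0, 0],
], jaw=0.5)

```text
time: 17.05
tool_pos: [0.4212, -0.2718, 0.2475]
ee_rot: [-3.141, -0.695, -0.069]
wrist_force: [-0.1, -0.8, -0.0]
width: 0.0473
finger_force: 0.0
```

```bash
python3 -c "
from d import *
go(PB,RR,'B')"
```

```text
B t 17.05 pos [ 0.4212 -0.2718  0.2475] rot [-3.141 -0.695 -0.069] q [-1.06 -0.41  1.9   0.59  1.28  0.51] w 0.0473 
 shift [-0.0012  0.0022  0.1206] turn [-0.001  0.003  0.001]
```

>>> carry_out([
  [-0.001, 0.002, 0.025, 0, 0.002, 0],
  [-0.001, 0.002, 0.05, 0, 0.002, 0],
  [-0.001, 0.002, 0.075, 0, 0.002, 0],
  [-0.001, 0.002, 0.1, 0, 0.002, 0],
  [-0.001, 0.002, 0.12, 0, 0.002, 0],
])

```text
time: 17.55
tool_pos: [0.4972, -0.2788, 0.1527]
ee_rot: [-3.139, -0.696, -0.07]
wrist_force: [-0.6, 0.5, 0.8]
width: 0.0468
finger_force: 0.0
```

>>> carry_out([
  [0, 0, 0, 0, 0, 0],
  [0, 0, 0, 0, 0, 0],
  [0, 0, 0, 0, 0, 0],
  [0, 0, 0, 0, 0, 0],
  [0, 0, 0, 0, 0, 0],
], jaw=0)

```text
time: 18.05
tool_pos: [0.4962, -0.2803, 0.1549]
ee_rot: [-3.141, -0.698, -0.072]
wrist_force: [-2.2, 0.9, 1.8]
width: 0.0132
finger_force: 30.0
```

>>> carry_out([
  [0, 0, 0, 0, 0, 0],
  [0, 0, 0, 0, 0, 0],
  [0, 0, 0, 0, 0, 0],
  [0, 0, 0, 0, 0, 0],
  [0, 0, 0, 0, 0, 0],
])

```text
time: 18.55
tool_pos: [0.4963, -0.2803, 0.1549]
ee_rot: [-3.141, -0.697, -0.071]
wrist_force: [-5.5, 1.4, 5.4]
width: 0.0133
finger_force: 30.0
```

>>> carry_out([
  [0.006, 0, -0.008, 0, 0, 0],
  [0.026, 0, -0.031, 0, 0, 0],
  [0.058, 0, -0.069, 0, 0, 0],
  [0.09, 0, -0.107, 0, 0, 0],
  [0.122, 0, -0.146, 0, 0, 0],
])

```text
time: 19.05
tool_pos: [0.4956, -0.2798, 0.3446]
ee_rot: [-3.138, -0.695, -0.073]
wrist_force: [1.0, -0.8, -0.2]
width: 0.0133
finger_force: 30.0
```

```bash
python3 -c "
from d import *
go([.47,-.09,.38],down(-.17),'half')"
```

```text
half t 19.05 pos [ 0.4956 -0.2798  0.3446] rot [-3.138 -0.695 -0.073] q [-0.9  -0.28  1.62  0.51  1.32  0.74] w 0.0133 
 shift [-0.0076 -0.1876 -0.0518] turn [-0.037 -0.694  0.094]
```

>>> carry_out([
  [-0.002, -0.038, -0.01, -0.007, -0.139, 0.019],
  [-0.003, -0.075, -0.021, -0.015, -0.278, 0.038],
  [-0.005, -0.113, -0.031, -0.022, -0.416, 0.056],
  [-0.006, -0.15, -0.041, -0.03, -0.555, 0.075],
  [-0.0076, -0.188, -0.052, -0.037, -0.694, 0.094],
])

```text
time: 19.55
tool_pos: [0.4699, -0.0883, 0.3804]
ee_rot: [3.139, 0.001, -0.171]
wrist_force: [-0.0, -1.0, -0.8]
width: 0.0134
finger_force: 30.0
```

```bash
python3 -c "
from d import *
go(slot(-1,.38),down(TY),'slot-')"
```

```text
slot- t 19.55 pos [ 0.4699 -0.0883  0.3804] rot [ 3.139e+00  1.000e-03 -1.710e-01] q [-0.3  -0.05  1.2  -0.    1.99  1.44] w 0.0134 
 shift [ 0.0332 -0.331  -0.0005] turn [0.003 0.001 0.109]
```

>>> carry_out([
  [0.004, -0.04, 0, 0, 0, 0.022],
  [0.008, -0.08, 0, 0, 0, 0.044],
  [0.012, -0.12, 0, 0, 0, 0.066],
  [0.016, -0.16, 0, 0, 0, 0.088],
  [0.02, -0.2, 0, 0, 0, 0.109],
])

```text
time: 20.05
tool_pos: [0.5241, 0.1055, 0.3784]
ee_rot: [3.141, -0.001, -0.28]
wrist_force: [0.2, -0.5, -0.6]
width: 0.0136
finger_force: 30.0
```

```bash
python3 -c "
from d import *
go(slot(-1,.38),down(TY),'slot-')"
```

```text
slot- t 20.05 pos [0.5241 0.1055 0.3784] rot [ 3.141e+00 -1.000e-03 -2.800e-01] q [ 0.09  0.07  1.08 -0.    1.99  1.94] w 0.0136 
 shift [-0.0014 -0.1314 -0.0017] turn [ 0.001 -0.001 -0.   ]
```

>>> carry_out([
  [0, -0.04, 0, 0, 0, 0],
  [0, -0.08, 0, 0, 0, 0],
  [-0.001, -0.12, 0, 0, 0, 0],
  [-0.001, -0.131, 0, 0, 0, 0],
  [-0.001, -0.131, 0, 0, 0, 0],
])

```text
time: 20.55
tool_pos: [0.5591, 0.2314, 0.3771]
ee_rot: [3.14, 0.0, -0.277]
wrist_force: [-0.9, -0.7, -0.7]
width: 0.0133
finger_force: 30.0
```

```bash
python3 look.py -1 hangB
```

```text
slot t 20.65 pos [0.5589 0.2291 0.3784] rot [ 3.14e+00 -1.00e-03 -2.80e-01] q [ 0.3   0.24  0.89 -0.    2.01  2.15] w 0.0135 
 shift [-0.001  -0.0033  0.2109] turn [ 0.002 -0.001  0.   ]
0.15 27 px 282 306 med [0.5823 0.2206 0.1483]
0.17 27 px 303 306 med [0.5827 0.2205 0.17  ]
0.19 28 px 303 306 med [0.5835 0.2216 0.1917]
0.21 16 px 290 296 med [0.5596 0.2237 0.2176]
0.23 55 px 290 296 med [0.5604 0.2248 0.23  ]
0.25 60 px 290 296 med [0.5609 0.2251 0.2496]
0.27 54 px 289 295 med [0.5613 0.225  0.2705]
0.29 57 px 289 295 med [0.5602 0.226  0.2895]
0.31 62 px 289 295 med [0.5608 0.226  0.3095]
0.33 58 px 288 294 med [0.5597 0.2261 0.3302]
zmin 0.1300357645987631
```

View pics/hangB.png

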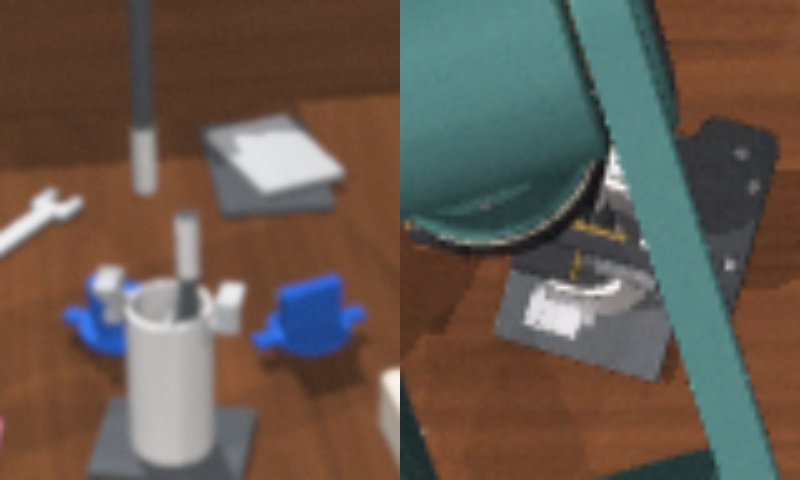

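Rod_b hangs vertical at column 143, over the −x slot. Rod_a stands in the tube at column 187. Lowering.

>>> carry_out([
  [-0.001, -0.002, 0.015, 0, 0, 0],
  [-0.001, -0.002, 0.04, 0, 0, 0],
  [-0.001, -0.002, 0.065, 0, 0, 0],
  [-0.001, -0.002, 0.09, 0, 0, 0],
  [-0.001, -0.002, 0.115, 0, 0, 0],
])

```text
time: 21.15
tool_pos: [0.5586, 0.2299, 0.2635]
ee_rot: [3.141, -0.003, -0.282]
wrist_force: [0.8, -0.2, -0.4]
width: 0.0138
finger_force: 30.0
```

>>> carry_out([
  [0, 0, 0.02, 0, 0, 0],
  [0, 0, 0.04, 0, 0, 0],
  [0, 0, 0.06, 0, 0, 0],
  [0, 0, 0.08, 0, 0, 0],
  [0, 0, 0.091, 0, 0, 0],
])

```text
time: 21.65
tool_pos: [0.5581, 0.2298, 0.1712]
ee_rot: [3.139, 0.0, -0.281]
wrist_force: [-0.2, 0.6, -1.4]
width: 0.0134
finger_force: 30.0
```

>>> carry_out([
  [0, 0, 0.002, 0, 0, 0],
  [0, 0, 0.003, 0, 0, 0],
  [0, 0, 0.003, 0, 0, 0],
  [0, 0, 0.003, 0, 0, 0],
  [0, 0, 0.003, 0, 0, 0],
])

```text
time: 22.15
tool_pos: [0.5592, 0.2322, 0.1704]
ee_rot: [-3.141, -0.003, -0.279]
wrist_force: [-0.8, -0.2, -0.8]
width: 0.0134
finger_force: 30.0
```

>>> carry_out([
  [0, 0, 0, 0, 0, 0],
  [0, 0, 0, 0, 0, 0],
  [0, 0, 0, 0, 0, 0],
  [0, 0, 0, 0, 0, 0],
  [0, 0, 0, 0, 0, 0],
], jaw=0.4)

```text
time: 22.65
tool_pos: [0.5588, 0.2321, 0.1695]
ee_rot: [3.141, -0.001, -0.279]
wrist_force: [-0.3, -0.2, -0.0]
width: 0.0375
finger_force: 0.0
```

>>> carry_out([
  [0, 0, -0.02, 0, 0, 0],
  [0, 0, -0.05, 0, 0, 0],
  [0, 0, -0.09, 0, 0, 0],
  [0, 0, -0.13, 0, 0, 0],
  [0, 0, -0.17, 0, 0, 0],
])

```text
time: 23.15
tool_pos: [0.5583, 0.2321, 0.341]
ee_rot: [3.141, -0.001, -0.279]
wrist_force: [1.0, 0.5, 0.8]
width: 0.0376
finger_force: 0.0
```

>>> carry_out([
  [-0.03, 0.02, 0, 0, 0, 0],
  [-0.06, 0.04, 0, 0, 0, 0],
  [-0.09, 0.06, 0, 0, 0, 0],
  [-0.12, 0.08, 0, 0, 0, 0],
  [-0.12, 0.08, 0, 0, 0, 0],
])

```text
time: 23.65
tool_pos: [0.4182, 0.1876, 0.3408]
ee_rot: [-3.141, -0.003, -0.278]
wrist_force: [-0.5, 0.4, 0.0]
width: 0.0375
finger_force: 0.0
```

```bash
python3 chk.py; python3 - <<'E'
from d import *
S=snapshot('side');cv2.imwrite("pics/end.png",cv2.resize(S["img"][150:330,200:440],(800,600))[:,:,::-1])
E
```

```text
side + 149 tube xy [ 0.017  -0.0044] ztop 0.1962
side - 140 tube xy [-0.0094 -0.0053] ztop 0.1957
top + 48 tube xy [0.0118 0.0001] ztop 0.1979
top - 44 tube xy [-0.0146 -0.001 ] ztop 0.1994
```

View pics/end.png

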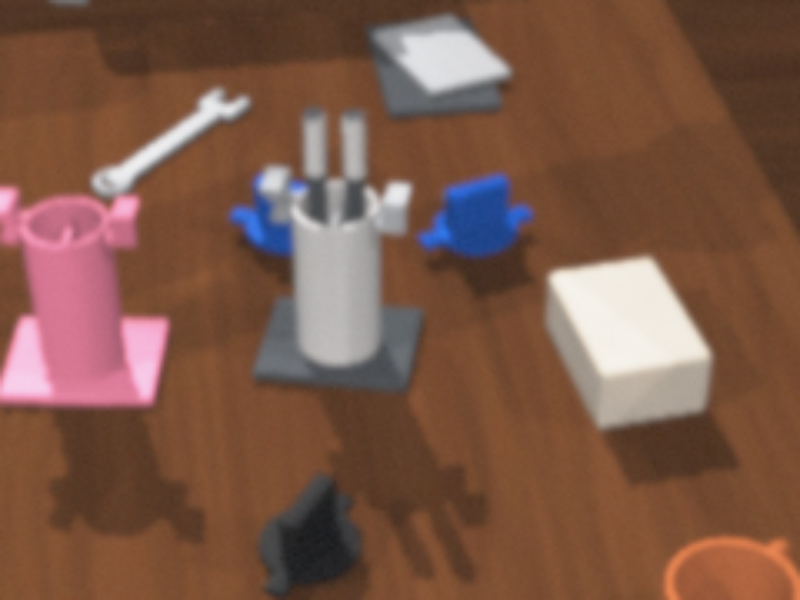

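Both rods stand upright at (315,150) and (353,150), one on each side of the partition (335,200), with their tops at about 196 mm. The cap stands on the bench at (310,540), and the bystanders are in place. Handing in.

```bash
python3 -c "
from bench import *
print(close_job())"
```

```text
the job is handed in; nothing more can be done
None
```

The job is handed in, with no verdict shown: the cap is off and standing on the bench, one rod stands on the floor each side of the partition (tops at about 196 mm in the last view), and the mug, slab and wrench were left alone.

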